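# Lock the fastener case's four clips

### The job

The larger fastener case has its lid on but its four side clips are still sticking out. Flip all four clips down flat against its sides, without shoving the case away or tipping it up, and leave the smaller case where it stands.

Things in the scene. Friction and masses are not known exactly. Their poses are not given: they have to be found in the camera images.
- case: The larger snap-lock case, 2.6 kg, loose: grey body 148 x 112 mm, metal-coloured lid 160 x 124 mm already pressed on, rim 75 mm high (ribs to 80). A black clip is hinged in the middle of each side of the lid. Origin: centre of the underside; z up, x along the longer side. Clips near, far, left, right are at its -x, +x, +y, -y. Turned at most 0.4 rad from the world axes.
- small_case: The smaller case of the same build, 104 x 104 mm over its clips and 57 mm tall, 0.9 kg, loose, its four clips already down: a bystander. Origin: centre of the underside, z up.
- clip_near (a joint): Clip on the short side at -x: black plate 46 mm wide, 36 mm from hinge to free edge, 4 mm thick, 6 mm lip at the free edge. Level hinge line along that side through (-84, 0, 68) mm in the case's frame. Rad: 0 = straight down flat on the side (stop, free edge 32 mm above the bench), 1.57 = straight out level, more = higher (stop 1.85). Friction 0.035 N m, no spring: stays where left.
- clip_far (a joint): Clip on the short side at +x: black plate 46 mm wide, 36 mm from hinge to free edge, 4 mm thick, 6 mm lip at the free edge. Level hinge line along that side through (84, 0, 68) mm in the case's frame. Rad: 0 = straight down flat on the side (stop, free edge 32 mm above the bench), 1.57 = straight out level, more = higher (stop 1.85). Friction 0.035 N m, no spring: stays where left.
- clip_left (a joint): Clip on the long side at +y: black plate 46 mm wide, 36 mm from hinge to free edge, 4 mm thick, 6 mm lip at the free edge. Level hinge line along that side through (0, 66, 68) mm in the case's frame. Rad: 0 = straight down flat on the side (stop, free edge 32 mm above the bench), 1.57 = straight out level, more = higher (stop 1.85). Friction 0.035 N m, no spring: stays where left.
- clip_right (a joint): Clip on the long side at -y: black plate 46 mm wide, 36 mm from hinge to free edge, 4 mm thick, 6 mm lip at the free edge. Level hinge line along that side through (0, -66, 68) mm in the case's frame. Rad: 0 = straight down flat on the side (stop, free edge 32 mm above the bench), 1.57 = straight out level, more = higher (stop 1.85). Friction 0.035 N m, no spring: stays where left.
Not all that is in view belongs to the job. What is shaped like the case but yellow is not meant.

How it is judged:
At the end, for the whole second after the job is handed in: All four clips of the larger case are within 0.2 rad of straight down, the case stands level (within 0.1 rad), at rest and within 50 mm of where it began, and the smaller case is within 30 mm of where it began (value of joint each of clip_near, clip_far, clip_left, clip_right below 0.2 rad and distance of case from where it was at the start of the episode below 0.05 m and angle between case's own z axis and vertical below 0.1 rad and linear speed of case below 0.02 m/s and distance of small_case from where it was at the start of the episode below 0.03 m); the robot touches nothing.
It fails at once if the larger case is shoved 50 mm or more (distance of case from where it was at the start of the episode above 0.05 m).
It fails at once if the larger case is tipped up by more than 0.25 rad (angle between case's own z axis and vertical above 0.25 rad).
It fails at once if the smaller case is moved 30 mm or more (distance of small_case from where it was at the start of the episode above 0.03 m).
It also fails if it takes over 48 s, if anything falls off the work surface, if the arm or the gripper's body presses on something with over 40 N, if the wrist force passes 120 N, or if a joint passes its speed limit or range.

### The arm

A 7-joint arm with a two-finger parallel gripper is mounted at the origin on the work surface; the furniture and walls round the work are solid. World frame = base frame: x ahead of the robot, y to its left, z up, the work surface at z = 0. Lengths are in m, angles in rad, forces in N, time in s.
With the tool pointing down it reaches from about 0.4 to 0.875 m from the base axis. Payload 19.3 kg.
Tool frame: the origin (TCP) lies at the very end of the fingers, on their centre line; the grasp point (between the pads) lies 19 mm behind it; z points along the fingers, y is the line along which they close (so a half turn about z gives the same grasp; the last joint's range is limited). The gripper opens to 85 mm and grips with 20 to 120 N. Pads are 22 mm wide; open, the fingers measure 114 mm over their backs; the gripper's body (76 mm by 85 mm) begins 54 mm behind the grasp point. The pads swing forward as they close: fully open they stand 13 mm farther back than shut.
Start: joints at [1.234, 0.521, -0.036, 1.599, 0.021, 1.021, -0.113], TCP at [0.165, -0.603, 0.231] pointing down, gripper open.
Joint ranges: [-2.91, 2.91], [-0.3, 2.13], [-1.5, 1.42], [0.17, 2.43], [-1.26, 4.41], [0.16, 1.93], [-2.52, 2.52]. Speed limits (rad/s): [1.89, 1.89, 2.39, 2.39, 3.01, 3.01, 3.01].

### API

Orientations are given as [roll, pitch, yaw] about the fixed x, y, z axes, in that order (R = Rz(yaw) Ry(pitch) Rx(roll)).
In Python, from workcell import bot gives the robot as it stands. The module is installed in compiled form; this text tells all that it offers.
- The arm moves only by the tool apply_moves, never from a script. Its arguments are lists of equal length, an entry for each row: "claw": the finger opening in m, from 0 to 0.0854; "xyz": the shift along the tool's x, y, z in m, a list of three; "twist": the turn, a rotation vector about the tool's x, y, z in rad, a list of three. A call has 1 to 20 rows; each row shifts and turns the commanded pose from where the row before left it, along the tool's axes as they then stand; what a row does not reach is not made up. A row lasts 1/10 s, in which the tool goes at most 50 mm and 8.59 degrees, less where a joint would pass 70% of its speed; a pose out of reach is approached as far as the arm can. A call with a gripper value outside its range is refused whole. The fingers move at their own pace and stop on an object; "force" is the grip in N (left out, the last holds). Time passes only in rows, so rows that do not move let the fingers close. It gives the time, the measured TCP pose, the force, the opening and the grip force at its end, in the units of the state.
- bot.observe(): the state, without advancing time (a new reading comes with each control period).
- bot.grab_frame(name): name is "side" or "top"; returns a dict with "img" (480x640x3 uint8, red, green, blue), "vfov" (degrees; the focal length in pixels is half the picture's height over the tangent of half this angle, whatever the lens; pixels are square), "cx", "cy" (the principal point, pixels), "view" (4x4, takes a point from world to camera coordinates). Camera axes: x right, y up, looking along -z (the intrinsics and any distortion apply to the point x, -y, -z); pixel columns grow to the right and rows downward; lengths in m; the calibration is good to about 2 mm. A picture is of the moment at which its call begins. There is no depth.
- bot.job_done(): hands the job in; it is judged then, once.
Trained networks look in the newest picture that a camera, given by its name, has taken for a name from the list of things; names that differ only in an ending like _2 or _b are one class to them, and where a whole thing is asked for, a point or a joint stands for the part that bears it (a point fixed in the world has none). Each returns a list of dicts, best first, with "score" (0 to 1); they miss things now and then, are a little off and sometimes report something else, mostly with a low value. They report only what shows in the picture. A call takes as long as a camera call. They do not tell look-alikes from the thing itself.
- bot.find_in(camera, query): "position" ([x, y, z] in m, in world coordinates, good to about 4 mm: the middle of the surface that is visible of it).
The state is a dict: "clock": time; "qpos": joint angles; "qd": joint speeds; "joint_efforts": joint torques, N m; "position": TCP position; "tool_rot": TCP orientation; "force": force on the tool from outside, world axes, zero at the start; "moment": the same for the moment, N m; "grip_width": finger opening in m; "finger_force": force on a finger pad.
Only numpy, scipy, OpenCV 4.12 (cv2) and the standard library are available. Lean on these libraries where they do the work, as an engineer would, in place of code of your own. Each camera call takes 0.05 s, during which the arm holds its last target. There are 200 camera calls.

## Working session

There is one attempt and no reset: what is moved stays moved. The work goes in short steps, Python scripts to look and compute and a tool call to move; the robot and the scene stay as the last step left them, time stands still between calls to the robot, and variables do not carry over. Pictures are saved under pics/ and viewed, at most 10 in all, crops included, and the job is handed in when it is done.

Besides the shell and the picture viewer there is one more tool, called after "Emit:" as name(argument=value, ...) on one line, values as JSON. apply_moves: Moves the arm, as the interface text tells. Its arguments: {"type":"object","properties":{"claw":{"type":"array"},"xyz":{"type":"array"},"twist":{"type":"array"},"force":{"type":"number"}},"required":["claw","xyz","twist"]}

```bash
mkdir -p pics; cat > h.py <<'E'
import numpy as np, cv2
from workcell import bot
def grab(n):
    f=bot.grab_frame(n); return f
def proj(f,P):
    P=np.atleast_2d(P); V=np.array(f["view"]); c=P@V[:3,:3].T+V[:3,3]
    fl=240/np.tan(np.radians(f["vfov"])/2)
    return np.c_[f["cx"]+fl*c[:,0]/-c[:,2], f["cy"]-fl*c[:,1]/-c[:,2]]
def back(f,uv,z):
    V=np.array(f["view"]); fl=240/np.tan(np.radians(f["vfov"])/2)
    d=np.array([(uv[0]-f["cx"])/fl,-(uv[1]-f["cy"])/fl,-1])@V[:3,:3]; o=-V[:3,:3].T@V[:3,3]
    return o+d*(z-o[2])/d[2]
E
python3 - <<'E'
from h import *
for n in("top","side"):
    f=grab(n); cv2.imwrite(f"pics/{n}0.png",f["img"][:,:,::-1]); print(n,[k for k in f],f["vfov"],f["cx"],f["cy"],np.round(f["view"],3).tolist())
    for q in("case","small_case","clip_near","clip_left"):
        print(q,[(np.round(d["position"],3).tolist(),round(d["score"],2),proj(f,d["position"]).round().tolist()) for d in bot.find_in(n,q)])
s=bot.observe();print(s["position"],s["tool_rot"],s["clock"])
E
```

```text
top ['img', 'vfov', 'cx', 'cy', 'view'] 46.14845873740616 319.10472917473135 240.65328025986258 [[0.026, -1.0, 0.009, -0.06], [0.992, 0.027, 0.125, -0.423], [-0.125, 0.006, 0.992, -1.473], [0.0, 0.0, 0.0, 1.0]]
case [([0.162, -0.312, 0.076], 0.79, [[421.0, 344.0]]), ([0.324, 0.211, 0.077], 0.7, [[216.0, 275.0]]), ([0.522, -0.136, 0.077], 0.59, [[354.0, 202.0]])]
small_case [([0.52, 0.122, 0.05], 0.74, [[255.0, 202.0]])]
clip_near [([0.284, 0.138, 0.056], 0.63, [[245.0, 291.0]]), ([0.423, -0.152, 0.074], 0.47, [[359.0, 240.0]])]
clip_left [([0.512, -0.058, 0.067], 0.8, [[324.0, 205.0]]), ([0.536, -0.219, 0.073], 0.51, [[386.0, 198.0]]), ([0.134, -0.256, 0.057], 0.39, [[398.0, 355.0]])]
side ['img', 'vfov', 'cx', 'cy', 'view'] 52.830797129981484 324.8988235338178 239.2114665231391 [[-0.999, 0.031, 0.021, 0.388], [0.001, -0.538, 0.843, -0.085], [0.037, 0.842, 0.538, -0.986], [0.0, 0.0, 0.0, 1.0]]
case [([0.172, -0.27, 0.071], 0.92, [[411.0, 189.0]]), ([0.525, -0.094, 0.072], 0.76, [[259.0, 226.0]]), ([0.331, 0.254, 0.072], 0.64, [[370.0, 347.0]])]
small_case [([0.516, 0.146, 0.053], 0.74, [[253.0, 309.0]])]
clip_near [([0.422, -0.143, 0.07], 0.55, [[308.0, 216.0]])]
clip_left [([0.513, -0.047, 0.068], 0.56, [[263.0, 240.0]]), ([0.128, -0.25, 0.055], 0.51, [[430.0, 199.0]]), ([0.267, 0.25, 0.054], 0.47, [[411.0, 353.0]])]
[ 0.16476485 -0.60282804  0.23122331] [-3.14140803e+00 -6.62396784e-06  2.66820227e-01] 0.5
```

View pics/top0.png

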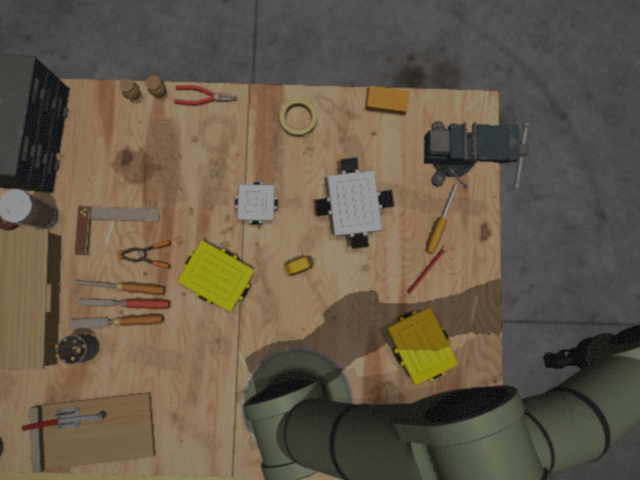

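View pics/side0.png

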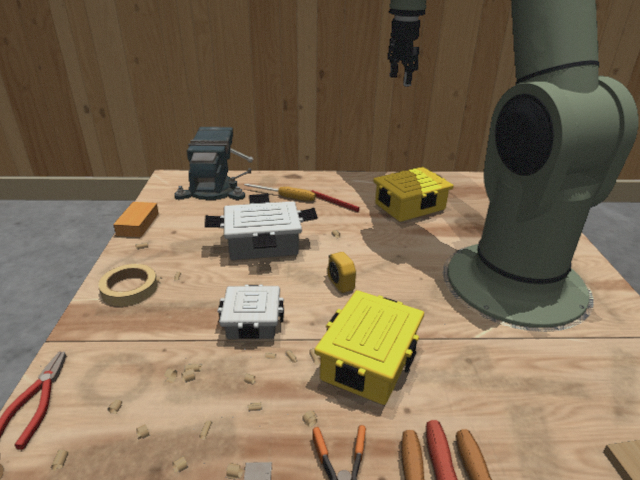

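Candidates: the grey-lidded large case at top (354,202) / side (259,226); yellow look-alikes at top (216,275) and (421,344); the small case at top (256,202). I choose the first, since it is the grey one with its clips out. Next I check it in a crop and fit its pose.

```bash
python3 - <<'E'
from h import *
f=grab("top"); im=f["img"]
hsv=cv2.cvtColor(im,cv2.COLOR_RGB2HSV); m=((hsv[...,1]<40)&(hsv[...,2]>110)).astype(np.uint8)
def rect(box):
    x0,x1,y0,y1=box; mm=np.zeros_like(m); mm[y0:y1,x0:x1]=m[y0:y1,x0:x1]
    mm=cv2.morphologyEx(mm,cv2.MORPH_CLOSE,np.ones((5,5),np.uint8)); mm=cv2.morphologyEx(mm,cv2.MORPH_OPEN,np.ones((5,5),np.uint8))
    c=max(cv2.findContours(mm,0,2)[0],key=cv2.contourArea); return cv2.boxPoints(cv2.minAreaRect(c))
for box,z in(((300,410,150,260),.075),((225,290,175,230),.055)):
    b=rect(box); W=np.array([back(f,p,z) for p in b]); e=np.diff(W[:,:2],axis=0)
    print(b.round(1).tolist(),W[:,:2].round(4).tolist(),W.mean(0).round(4),np.linalg.norm(e,axis=1).round(4),np.degrees(np.arctan2(e[:,1],e[:,0])).round(1))
a=cv2.resize(im[140:270,290:420],(400,400),interpolation=2)
g=grab("side"); s=cv2.resize(g["img"][180:280,195:325],(400,308),interpolation=2)
o=np.zeros((400,800,3),np.uint8);o[:,:400]=a;o[:308,400:]=s
cv2.imwrite("pics/crop1.png",o[:,:,::-1])
E
```

```text
[[327.0, 174.89999389648438], [374.79998779296875, 169.3000030517578], [382.0, 230.10000610351562], [334.20001220703125, 235.6999969482422]] [[0.592, -0.0648], [0.6106, -0.1894], [0.4501, -0.2101], [0.4321, -0.0871]] [ 0.5212 -0.1378  0.075 ] [0.126  0.1618 0.1243] [ -81.5 -172.7   98.3]
[[236.3000030517578, 218.89999389648438], [238.0, 183.3000030517578], [274.6000061035156, 185.10000610351562], [272.8999938964844, 220.6999969482422]] [[0.4723, 0.1696], [0.5676, 0.1694], [0.5655, 0.0727], [0.4703, 0.0737]] [0.5189 0.1214 0.055 ] [0.0952 0.0967 0.0952] [ -0.2 -91.2 179.4]
```

View pics/crop1.png

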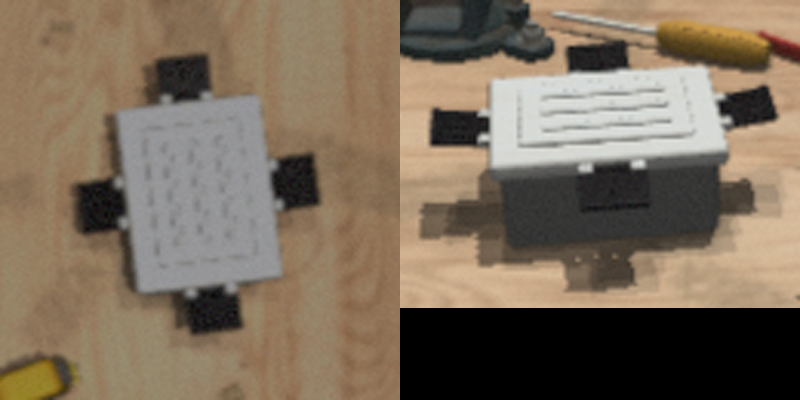

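The crop confirms the choice: a grey body with a light lid and four black clips all standing out roughly level. In the top crop they are at about (185,75), (100,205), (295,180) and (213,308). Fitted pose: centre (0.521, -0.138), yaw ≈ 0.135. I'll close the gripper, turn it and move over the right clip.

Emit:
apply_moves(claw=[0,0,0,0,0,0,0,0,0,0], xyz=[[0,0,0],[0,0,0],[0,0,0],[0,0,0],[0,0,0],[0,0,0],[0,0,0],[0,0,0],[0,0,0],[0,0,0]], twist=[[0,0,-0.144],[0,0,-0.144],[0,0,-0.144],[0,0,-0.144],[0,0,-0.144],[0,0,-0.144],[0,0,-0.144],[0,0,-0.144],[0,0,-0.144],[0,0,-0.144]])

```text
clock: 1.6
position: [0.1647, -0.6029, 0.2313]
tool_rot: [-3.142, 0.0, 1.713]
force: [0.2, 0.0, -0.0]
grip_width: -0.0002
finger_force: 0.0
```

Emit:
apply_moves(claw=[0,0,0,0,0,0,0,0,0,0,0,0,0,0], xyz=[[0.025,0.032,0],[0.025,0.032,0],[0.025,0.032,0],[0.025,0.032,0],[0.025,0.032,0],[0.025,0.032,0],[0.025,0.032,0],[0.025,0.032,0],[0.025,0.032,0],[0.025,0.032,0],[0.025,0.032,0],[0.025,0.032,0],[0.025,0.032,0],[0,0,0]], twist=[[0,0,0],[0,0,0],[0,0,0],[0,0,0],[0,0,0],[0,0,0],[0,0,0],[0,0,0],[0,0,0],[0,0,0],[0,0,0],[0,0,0],[0,0,0],[0,0,0]])

```text
clock: 3.0
position: [0.5362, -0.2193, 0.2314]
tool_rot: [3.139, -0.002, 1.713]
force: [-1.5, -0.2, 0.1]
grip_width: 0.0
finger_force: 0.0
```

```bash
python3 - <<'E'
from h import *
s=bot.observe();print(s["clock"],s["position"].round(4),s["tool_rot"].round(3),s["force"],s["qpos"].round(2))
f=grab("side"); print(proj(f,s["position"])); cv2.imwrite("pics/s1.png",cv2.resize(f["img"][60:290,150:400],(800,736))[100:700,:,::-1])
E
```

```text
3.0 [ 0.5362 -0.2193  0.2314] [ 3.139e+00 -2.000e-03  1.713e+00] [-1.46017447 -0.24541787  0.06096704] [ 0.65  0.49 -0.5   1.71  0.27  1.02  0.19]
[[254.58661334 131.46104761]]
```

Emit:
apply_moves(claw=[0,0,0,0,0,0,0,0,0,0,0,0,0,0,0], xyz=[[-0.006,-0.004,0.02],[0,0,0.035],[0,0,0.035],[0,0,0.03],[0,0,0.008],[0,0,0.008],[0,0,0.008],[0,0,0.008],[0,0,0.008],[0,0,0.008],[0,0,0.008],[0,0,0.008],[0,0,0.008],[0,0,0.002],[0,0,0]], twist=[[0,0,0],[0,0,0],[0,0,0],[0,0,0],[0,0,0],[0,0,0],[0,0,0],[0,0,0],[0,0,0],[0,0,0],[0,0,0],[0,0,0],[0,0,0],[0,0,0],[0,0,0]])

```text
clock: 4.55
position: [0.5295, -0.2309, 0.0369]
tool_rot: [-3.141, -0.0, 1.707]
force: [-0.1, 0.2, -0.2]
grip_width: -0.0001
finger_force: 0.0
```

```bash
python3 - <<'E'
from h import *
s=bot.observe();print(s["clock"],s["position"].round(4),s["force"],s["moment"])
g=grab("side"); f=grab("top"); a=cv2.resize(f["img"][140:270,290:420],(400,400),interpolation=2)
s=cv2.resize(g["img"][150:280,195:325],(400,400),interpolation=2)
cv2.imwrite("pics/crop2.png",np.hstack([a,s])[:,:,::-1])
E
```

```text
4.55 [ 0.5295 -0.2309  0.0369] [-0.12538364  0.15709196 -0.18443942] [ 0.01591624 -0.04072767  0.00531448]
```

View pics/crop2.png

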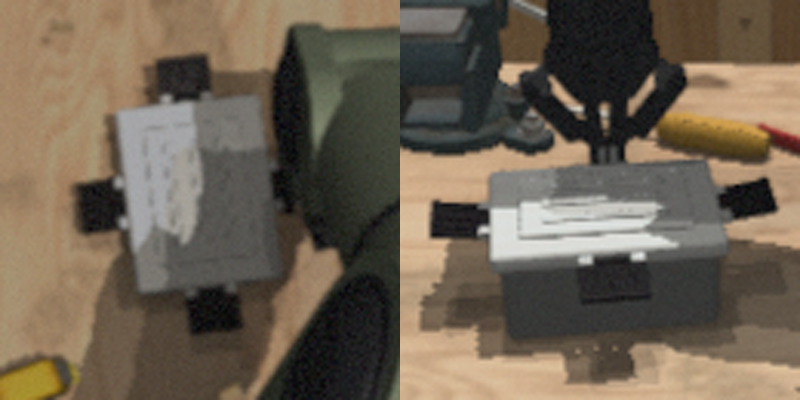

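Emit:
apply_moves(claw=[0,0,0,0,0,0,0], xyz=[[0.002,0,0],[0.002,0,0],[0.002,0,0],[0.002,0,0],[0.001,0,0],[0.001,0,0],[0,0,0]], twist=[[0,0,0],[0,0,0],[0,0,0],[0,0,0],[0,0,0],[0,0,0],[0,0,0]])

```text
clock: 5.35
position: [0.5284, -0.2209, 0.0373]
tool_rot: [3.142, -0.0, 1.707]
force: [-0.3, -0.0, 0.3]
grip_width: -0.0001
finger_force: 0.2
```

Emit:
apply_moves(claw=[0,0,0], xyz=[[0.001,0,0],[0.001,0,0],[0,0,0]], twist=[[0,0,0],[0,0,0],[0,0,0]])

```text
clock: 5.65
position: [0.528, -0.2189, 0.0373]
tool_rot: [-3.142, -0.0, 1.707]
force: [0.4, -0.9, 0.3]
grip_width: 0.0001
finger_force: 0.3
```

Emit:
apply_moves(claw=[0,0,0], xyz=[[0.001,0,0],[0.001,0,0],[0,0,0]], twist=[[0,0,0],[0,0,0],[0,0,0]])

```text
clock: 5.95
position: [0.5278, -0.2169, 0.0373]
tool_rot: [-3.142, -0.0, 1.707]
force: [-0.8, -1.0, 0.8]
grip_width: 0.0001
finger_force: 0.3
```

Emit:
apply_moves(claw=[0,0,0], xyz=[[0.001,0,0],[0.001,0,0],[0,0,0]], twist=[[0,0,0],[0,0,0],[0,0,0]])

```text
clock: 6.25
position: [0.5276, -0.2153, 0.0374]
tool_rot: [3.142, 0.0, 1.707]
force: [1.1, -2.8, 0.5]
grip_width: -0.0001
finger_force: 1.2
```

Emit:
apply_moves(claw=[0,0,0], xyz=[[0.001,0,0],[0.001,0,0],[0,0,0]], twist=[[0,0,0],[0,0,0],[0,0,0]])

```text
clock: 6.55
position: [0.5274, -0.2146, 0.0375]
tool_rot: [3.141, 0.002, 1.706]
force: [2.1, -10.8, -1.1]
grip_width: -0.0002
finger_force: 4.8
```

Force rises to 11 N at the stop, so the right clip is flat. I back off and cross over to the left clip at the same yaw.

Emit:
apply_moves(claw=[0,0,0,0,0,0,0,0,0,0,0,0,0], xyz=[[-0.01,0,0],[-0.01,0,0],[0,0,-0.04],[0,0,-0.04],[0,0,-0.04],[0.03,0.001,0],[0.03,0.001,0],[0.03,0.001,0],[0.03,0.001,0],[0.03,0,0],[0.03,0,0],[0.006,0,0],[0,0,0]], twist=[[0,0,0],[0,0,0],[0,0,0],[0,0,0],[0,0,0],[0,0,0],[0,0,0],[0,0,0],[0,0,0],[0,0,0],[0,0,0],[0,0,0],[0,0,0]])

```text
clock: 7.85
position: [0.5089, -0.0477, 0.1574]
tool_rot: [-3.142, -0.0, 1.708]
force: [0.3, -1.1, -0.4]
grip_width: 0.0002
finger_force: 0.0
```

Emit:
apply_moves(claw=[0], xyz=[[0,0,0]], twist=[[0,0,0]])

```text
clock: 7.95
position: [0.5089, -0.0493, 0.1573]
tool_rot: [-3.141, 0.0, 1.706]
force: [-0.3, -1.2, -1.0]
grip_width: 0.0001
finger_force: 0.0
```

Emit:
apply_moves(claw=[0,0,0,0,0,0,0,0,0,0,0,0,0,0,0,0,0,0,0,0], xyz=[[0,0,0.02],[0,0,0.02],[0,0,0.008],[0,0,0.008],[0,0,0.008],[0,0,0.008],[0,0,0.008],[0,0,0.008],[0,0,0.008],[0,0,0.008],[0,0,0.008],[0,0,0.008],[0,0,0],[-0.002,0,0],[-0.002,0,0],[-0.002,0,0],[-0.002,0,0],[-0.002,0,0],[-0.001,0,0],[0,0,0]], twist=[[0,0,0],[0,0,0],[0,0,0],[0,0,0],[0,0,0],[0,0,0],[0,0,0],[0,0,0],[0,0,0],[0,0,0],[0,0,0],[0,0,0],[0,0,0],[0,0,0],[0,0,0],[0,0,0],[0,0,0],[0,0,0],[0,0,0],[0,0,0]])

```text
clock: 9.95
position: [0.5102, -0.0577, 0.0375]
tool_rot: [3.141, -0.002, 1.708]
force: [-3.2, 11.0, 3.8]
grip_width: 0.0
finger_force: 4.8
```

Emit:
apply_moves(claw=[0,0,0], xyz=[[-0.001,0,0],[-0.001,0,0],[0,0,0]], twist=[[0,0,0],[0,0,0],[0,0,0]])

```text
clock: 10.25
position: [0.5105, -0.0589, 0.0375]
tool_rot: [3.141, -0.002, 1.708]
force: [-2.3, 15.4, 3.8]
grip_width: 0.0
finger_force: 6.8
```

Emit:
apply_moves(claw=[0,0,0,0,0,0,0,0,0,0], xyz=[[0.01,0,0],[0.01,0,0],[0,0,-0.04],[0,0,-0.04],[0,0,-0.04],[-0.025,0.027,0],[-0.025,0.027,0],[-0.025,0.027,0],[-0.024,0.028,0],[0,0,0]], twist=[[0,0,0],[0,0,0],[0,0,0],[0,0,0],[0,0,0],[0,0,0],[0,0,0],[0,0,0],[0,0,0],[0,0,0]])

```text
clock: 11.25
position: [0.6315, -0.1271, 0.1566]
tool_rot: [3.141, 0.001, 1.704]
force: [-1.5, 0.6, 0.3]
grip_width: -0.0001
finger_force: 0.0
```

Emit:
apply_moves(claw=[0,0,0,0,0,0,0,0,0,0,0,0], xyz=[[0,0,0],[0,0,0],[0,0,0],[0,0,0],[0,0,0],[0,0,0],[0,0,0],[0,0,0],[0,0,0],[0,0,0],[0,0,0],[0,0,0]], twist=[[0,0,0.143],[0,0,0.143],[0,0,0.143],[0,0,0.143],[0,0,0.143],[0,0,0.143],[0,0,0.143],[0,0,0.143],[0,0,0.143],[0,0,0.143],[0,0,0.143],[0,0,0]])

```text
clock: 12.45
position: [0.629, -0.1237, 0.1573]
tool_rot: [3.141, 0.0, 0.132]
force: [0.4, 0.6, -0.6]
grip_width: -0.0
finger_force: 0.0
```

```bash
python3 - <<'E'
from h import *
s=bot.observe();print(s["clock"],s["position"].round(4),s["tool_rot"].round(3),s["force"].round(1),s["qpos"].round(2))
g=grab("side"); f=grab("top"); a=cv2.resize(f["img"][140:270,290:420],(400,400),interpolation=2)
s=cv2.resize(g["img"][150:280,195:325],(400,400),interpolation=2)
cv2.imwrite("pics/crop3.png",np.hstack([a,s])[:,:,::-1])
E
```

```text
12.45 [ 0.629  -0.1237  0.1573] [3.141 0.    0.132] [ 0.4  0.6 -0.6] [ 0.15  0.63 -0.08  1.62  0.06  0.9  -1.38]
```

View pics/crop3.png

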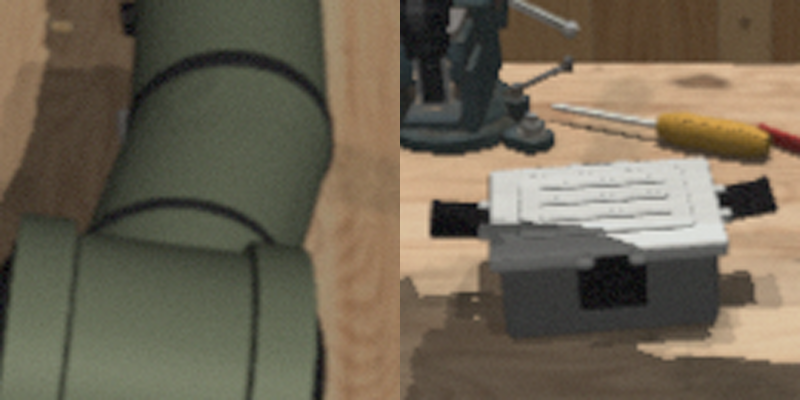

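Left clip is flat at (613,282), the far and near clips still stand out, and the case has not moved. Next, the far clip.

Emit:
apply_moves(claw=[0,0,0,0,0,0,0,0,0,0,0,0,0,0,0,0,0,0,0,0], xyz=[[0,0,0.02],[0,0,0.02],[0,0,0.008],[0,0,0.008],[0,0,0.008],[0,0,0.008],[0,0,0.008],[0,0,0.008],[0,0,0.008],[0,0,0.008],[0,0,0.008],[0,0,0.008],[0,0,0],[-0.002,0,0],[-0.002,0,0],[-0.002,0,0],[-0.002,0,0],[-0.001,0,0],[0,0,0],[0,0,0]], twist=[[0,0,0],[0,0,0],[0,0,0],[0,0,0],[0,0,0],[0,0,0],[0,0,0],[0,0,0],[0,0,0],[0,0,0],[0,0,0],[0,0,0],[0,0,0],[0,0,0],[0,0,0],[0,0,0],[0,0,0],[0,0,0],[0,0,0],[0,0,0]])

```text
clock: 14.55
position: [0.6203, -0.1258, 0.0374]
tool_rot: [3.142, -0.0, 0.134]
force: [0.6, -0.4, 1.4]
grip_width: 0.0001
finger_force: 0.9
```

Emit:
apply_moves(claw=[0,0,0], xyz=[[-0.001,0,0],[-0.001,0,0],[0,0,0]], twist=[[0,0,0],[0,0,0],[0,0,0]])

```text
clock: 14.85
position: [0.6197, -0.1258, 0.0377]
tool_rot: [3.141, -0.003, 0.134]
force: [8.3, 0.2, -2.5]
grip_width: -0.0
finger_force: 4.5
```

Emit:
apply_moves(claw=[0,0,0], xyz=[[-0.001,0,0],[-0.001,0,0],[0,0,0]], twist=[[0,0,0],[0,0,0],[0,0,0]])

```text
clock: 15.15
position: [0.6179, -0.1259, 0.0377]
tool_rot: [3.141, -0.003, 0.134]
force: [10.8, 1.3, -3.6]
grip_width: 0.0002
finger_force: 5.0
```

Emit:
apply_moves(claw=[0,0,0,0,0,0,0,0,0,0,0,0,0,0], xyz=[[0.01,0,0],[0.01,0,0],[0,0,-0.04],[0,0,-0.04],[0,0,-0.04],[-0.032,0,0],[-0.032,0,0],[-0.032,0,0],[-0.032,0,0],[-0.032,0,0],[-0.032,0,0],[-0.032,0,0],[0,0,0],[0,0,0]], twist=[[0,0,0],[0,0,0],[0,0,0],[0,0,0],[0,0,0],[0,0,0],[0,0,0],[0,0,0],[0,0,0],[0,0,0],[0,0,0],[0,0,0],[0,0,0],[0,0,0]])

```text
clock: 16.55
position: [0.4146, -0.1536, 0.1576]
tool_rot: [3.141, -0.0, 0.133]
force: [1.5, 0.2, 0.3]
grip_width: -0.0002
finger_force: 0.0
```

Emit:
apply_moves(claw=[0,0,0,0,0,0,0,0,0,0,0,0,0,0,0,0,0,0,0], xyz=[[-0.003,0,0.02],[0,0,0.02],[0,0,0.008],[0,0,0.008],[0,0,0.008],[0,0,0.008],[0,0,0.008],[0,0,0.008],[0,0,0.008],[0,0,0.008],[0,0,0.008],[0,0,0.008],[0,0,0],[0.002,0,0],[0.002,0,0],[0.002,0,0],[0.002,0,0],[0,0,0],[0,0,0]], twist=[[0,0,0],[0,0,0],[0,0,0],[0,0,0],[0,0,0],[0,0,0],[0,0,0],[0,0,0],[0,0,0],[0,0,0],[0,0,0],[0,0,0],[0,0,0],[0,0,0],[0,0,0],[0,0,0],[0,0,0],[0,0,0],[0,0,0]])

```text
clock: 18.45
position: [0.4194, -0.1528, 0.0374]
tool_rot: [3.141, -0.001, 0.134]
force: [-0.4, 0.8, -0.0]
grip_width: -0.0001
finger_force: 0.0
```

Emit:
apply_moves(claw=[0,0,0], xyz=[[0.001,0,0],[0.001,0,0],[0,0,0]], twist=[[0,0,0],[0,0,0],[0,0,0]])

```text
clock: 18.75
position: [0.4212, -0.1525, 0.0373]
tool_rot: [-3.142, -0.0, 0.134]
force: [-0.8, -0.9, 0.0]
grip_width: -0.0
finger_force: 0.3
```

Emit:
apply_moves(claw=[0,0,0], xyz=[[0.001,0,0],[0.001,0,0],[0,0,0]], twist=[[0,0,0],[0,0,0],[0,0,0]])

```text
clock: 19.05
position: [0.4232, -0.1522, 0.0373]
tool_rot: [-3.142, -0.0, 0.134]
force: [-0.9, -0.6, 0.7]
grip_width: -0.0001
finger_force: 0.3
```

Emit:
apply_moves(claw=[0,0,0], xyz=[[0.001,0,0],[0.001,0,0],[0,0,0]], twist=[[0,0,0],[0,0,0],[0,0,0]])

```text
clock: 19.35
position: [0.4251, -0.152, 0.0373]
tool_rot: [3.142, -0.0, 0.134]
force: [-0.5, -0.0, -0.4]
grip_width: 0.0
finger_force: 0.4
```

Emit:
apply_moves(claw=[0,0,0], xyz=[[0.001,0,0],[0.001,0,0],[0,0,0]], twist=[[0,0,0],[0,0,0],[0,0,0]])

```text
clock: 19.65
position: [0.4257, -0.1519, 0.0371]
tool_rot: [-3.141, 0.003, 0.133]
force: [-7.7, -2.2, 2.7]
grip_width: 0.0002
finger_force: 4.0
```

Stop reached. I retreat clear of the view (out, up, then toward -y) and check all four.

Emit:
apply_moves(claw=[0,0,0,0,0,0,0,0,0,0,0,0,0,0,0,0,0], xyz=[[-0.008,0,0],[-0.007,0,0],[0,0,-0.04],[0,0,-0.04],[0,0,-0.04],[0,0,-0.04],[0,0.04,0],[0,0.04,0],[0,0.04,0],[0,0.04,0],[-0.01,0.04,0],[-0.02,0.04,0],[-0.03,0.04,0],[-0.03,0.04,0],[-0.03,0.03,0],[-0.03,0.03,0],[0,0,0]], twist=[[0,0,0],[0,0,0],[0,0,0],[0,0,0],[0,0,0],[0,0,0],[0,0,0],[0,0,0],[0,0,0],[0,0,0],[0,0,0],[0,0,0],[0,0,0],[0,0,0],[0,0,0],[0,0,0],[0,0,0]])

```text
clock: 21.35
position: [0.3085, -0.5547, 0.197]
tool_rot: [3.14, 0.002, 0.126]
force: [0.0, 1.0, -0.9]
grip_width: 0.0
finger_force: 0.0
```

```bash
python3 - <<'E'
from h import *
s=bot.observe();print(s["clock"],s["position"].round(4),s["force"].round(1))
g=grab("side"); f=grab("top"); a=cv2.resize(f["img"][140:270,290:420],(400,400),interpolation=2)
s=cv2.resize(g["img"][180:310,195:325],(400,400),interpolation=2)
cv2.imwrite("pics/crop4.png",np.hstack([a,s])[:,:,::-1])
E
```

```text
21.35 [ 0.3085 -0.5547  0.197 ] [ 0.   1.  -0.9]
```

View pics/crop4.png

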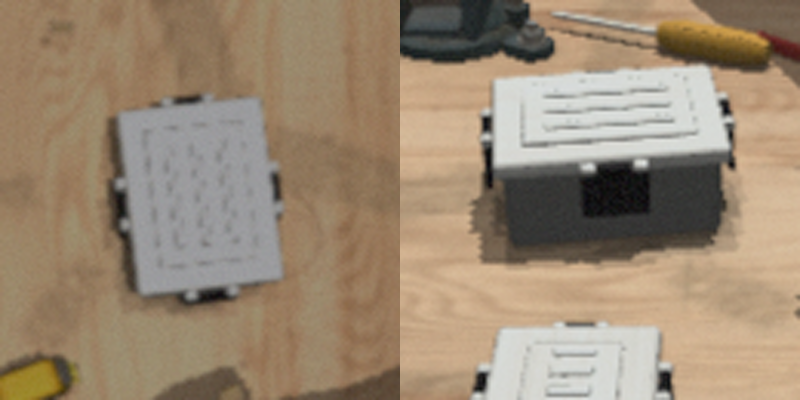

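All four clips are flush in the top crop, at (187,98), (122,205), (275,190) and (210,293). The case and small case have not visibly moved.

```bash
python3 -c "
from workcell import bot
print(bot.job_done())"
```

```text
the job is handed in; nothing more can be done
None
```

All four clips of the larger case are flipped down flat and the job is handed in at about 21 s of the 48 s allowed; the last pictures show neither case visibly moved, but the hand-in returned no verdict.

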